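# Seat the check thermometer in the dry bath

## Robot

A 7-joint arm with a two-finger parallel gripper is mounted at the origin on the work surface. World frame = base frame: x ahead of the robot, y to its left, z up, the work surface at z = 0. Lengths are in m, angles in rad, forces in N, time in s.
With the tool pointing down it reaches from about 0.35 to 0.9 m from the base axis. Payload 19.9 kg.
Tool frame: the origin (TCP) lies between the finger pads; the fingertips stand 19 mm ahead of it and the grasp point (between the pads) is the TCP; z points along the fingers, y is the direction in which the jaws open and shut (so a half turn about z gives the same grasp; the last joint's range is limited). The gripper opens to 94 mm and grips with 3 to 60 N. Pads are 16 mm wide; open, the fingers measure 119 mm over their backs; the gripper's body (75 mm by 177 mm) begins 78 mm behind the grasp point.
Start: joints at [1.284, 0.417, -0.01, 1.614, 0.005, 1.111, -0.053], TCP at [0.151, -0.606, 0.224] pointing down, gripper open.
Joint ranges: [-2.81, 2.81], [-0.39, 2.02], [-1.27, 1.25], [0.06, 2.57], [-1.19, 4.33], [0.19, 2], [-2.82, 2.82]. Speed limits (rad/s): [1.89, 1.89, 2.39, 2.39, 3.01, 3.01, 3.01].

## Interface

Orientations are given as a 3x3 rotation matrix whose columns are the frame's x, y, z axes.
In Python, from rig import robot gives the robot as it stands. Calls block until the motion is done:
- robot.move_ptp(position, orientation): joint-space move of the TCP to a pose.
- robot.move_linear(position, velocity=0.15, frame=None, threshold=None): straight line of the TCP; frame=None keeps the orientation; velocity is the mean speed in m/s. With threshold (N) it stops when the force on the tool has changed by that much, and returns True; else False.
- robot.goto_joints(angles): joint-space move.
- robot.gripper_to(opening): finger opening in m; the grip force is fixed at half the most; returns when the fingers have stopped.
- robot.pause(seconds).
- robot.ik(position, orientation): joint angles nearest the present ones, or None.
- robot.get_state(): the state.
- robot.grab_frame(name): name is "side" or "top"; returns the picture (384x512x3 uint8, red, green, blue); there is no depth.
- robot.camera_info(name): a dict with "fx", "fy", "cx", "cy" (pixels), "dist" ([k1, k2, p1, p2, k3] as OpenCV has them; the pictures are not rectified), "rvec" (rotation vector, rad) and "tvec" (3), from world to camera coordinates, as OpenCV has them. Camera axes: x right, y down, z forward; pixel columns grow to the right and rows downward; lengths in m; the calibration is good to about 2 mm. A picture is of the moment at which its call begins. camera_info takes no time and is no camera call.
A pose or a line that the arm cannot do raises robot.PlanningError and nothing moves.
- robot.sign_off(): hands the job in, once; it reports no verdict.
The state is a dict: "time": time; "qpos": joint angles; "joint_vel": joint speeds; "effort": joint torques, N m; "ee_pos": TCP position; "tool_rot": TCP orientation; "force": force on the tool from outside, world axes, zero at the start; "moment": the same for the moment, N m; "opening": finger opening in m.
Only numpy, scipy, OpenCV 4.12 (cv2) and the standard library are available. Lean on these libraries where they do the work, as an engineer would, in place of code of your own. Each camera call takes 0.05 s, during which the arm holds its last target. There are 200 camera calls.

## Task

Take the stem thermometer out of the tube rack and push it down into a thermometer well of the dry bath (the single small hole in each of the two aluminium blocks) until you feel its tip bottom; the wells grip the stem, so it has to be pushed, but never press on the tip with more than 12 N. Fully home, the block's face falls on the black band of the stem; if it bottoms with the whole band a centimetre or more clear of the face, that well has a bit of rubber jammed in it, so draw the thermometer out and push it fully home in the other well. Leave it standing there and do not disturb the sample tubes or the oil bottle.

Things in the scene. Friction and masses are not known exactly. Their poses are not given: they have to be found in the camera images.
- heater: white two-block dry bath, 220 mm deep (its x), 250 mm wide (its y), fixed on the bench; origin on the bench under its centre, z up, control panel on the -x side. Two aluminium blocks, 95 x 78 mm, lie side by side in its top, faces 96 mm above the bench, 4 mm proud of the housing. Each has nine 14.5 mm sample-tube wells and, alone near the block's -x end, one smaller thermometer well
- well_1 (a point): mouth centre, level with the block's face, of the thermometer well of the heater's +y block, at x = -3, y = 42 mm from the heater's origin: a straight blind bore 10 mm across, drilled 56 to 64 mm deep. Two spring leaves 10 to 22 mm below the mouth grip the 8 mm stem: sliding it past them, down or up, takes a steady 3 to 8 N, and it stays where it is left
- well_2 (a point): the same for the heater's -y block, at x = -3, y = -42 mm. In one of the two thermometer wells, sometimes this, sometimes the other, not to be told from above, a bit of rubber is jammed fast at the bottom, so that the stem bottoms there after only 40 to 44 mm
- rack: white plastic tube rack, 64 mm (its x) by 200 mm (its y), top plate 96 mm above the bench, fixed; origin on the bench under its centre. The thermometer hangs in its single 13 mm hole near the -y end (at y = -70 mm); two capped tubes stand in holes at y = 40 and 75 mm
- probe: digital stem thermometer, 85 g or so: a round grey handle 20 mm in diameter on a black collar 26 mm wide and 5 mm thick, with a thin straight steel stem below. Origin at the centre of the collar's underside, which rests on the rack's top plate at the start; z points up along the handle, whose top is 75 mm above the origin; the stem's tip is 85 mm below it
- probe_mark (a point): middle of the black immersion band round the stem, which is 10 mm wide and reaches from 55 to 65 mm above the tip; this point is 60 mm above the tip, 25 mm below the collar's underside. With the stem fully home the block's face falls on the band; over the jammed rubber the band's lower edge stands 11 to 15 mm above the face
- tube_1: glass sample tube with a grey cap, 106 mm tall, cap 16 mm wide, standing in the rack and 18 mm above its top; leave alone
- tube_2: another such tube in the rack; leave alone
- tube_3: another such tube in a well of the dry bath, at x = 44, y = 20 mm from the heater's origin, standing 40 mm above the block's face; leave alone
- oil_bottle: small amber bottle, 32 mm in diameter and 75 mm tall, on the bench; leave alone
- probe_tip: the tapered tip of the thermometer's stem, 3 mm wide at its flat end; part of the thermometer; origin at the very end, z up along the stem. The stem is 8 mm in diameter and 85 mm long. The sensor sits in the tip: it may not be pressed harder than 12 N
Not all that is in view belongs to the job. Several things have the shape of the probe; the one meant has the colours described above.

How it is judged:
By the outcome, as a careful person would: the job done as asked, in the order asked, and still so for the second after the job is handed in, with the robot touching nothing.
It also fails if it takes over 58 s, if anything falls off the work surface, if the arm or the gripper's body presses on something with over 40 N, if the wrist force passes 120 N, or if a joint passes its speed limit or range.

## Working session

There is one attempt and no reset: what is moved stays moved. The work goes in short steps, each a Python script; the robot and the scene stay as the last script left them, time stands still between calls to the robot, and variables do not carry over. Pictures are saved under pics/ and viewed, about 8 in all and at most 12, crops included, and the job is handed in when it is done.

```bash
ls; mkdir -p pics
python3 - <<'E'
from rig import robot
import cv2,json
for n in("side","top"):
    cv2.imwrite(f"pics/{n}0.png",robot.grab_frame(n)[:,:,::-1]); print(n,robot.camera_info(n))
print(robot.get_state())
E
```

```text
pics
side {'fx': 445.7530484122562, 'fy': 445.7530484122562, 'cx': 255.1454470249784, 'cy': 188.52425809279336, 'dist': array([-0.06375623,  0.        ,  0.        ,  0.        ,  0.        ]), 'rvec': array([ 0.98154391, -2.5009507 ,  1.02768063]), 'tvec': array([0.42999057, 0.33579752, 0.73884081])}
top {'fx': 430.63016125753376, 'fy': 430.63016125753376, 'cx': 261.9183243070887, 'cy': 200.0849737136272, 'dist': array([-0.05299857,  0.        ,  0.        ,  0.        ,  0.        ]), 'rvec': array([ 2.20651068, -2.00771284,  0.21400398]), 'tvec': array([-0.03702154,  0.59017512,  1.02962522])}
{'time': 0.1, 'qpos': array([ 1.28447736,  0.4178945 , -0.010327  ,  1.61408355,  0.00467022,
        1.11071726, -0.05302394]), 'joint_vel': array([-0.0001781 , -0.00102582,  0.00023356, -0.00220254, -0.00120903,
        0.0021533 , -0.0011096 ]), 'effort': array([ 4.04611001e-04, -8.52579761e+01,  6.39411137e-01, -4.26699042e+01,
       -4.90069098e-02,  1.63573818e-02,  2.97129088e-05]), 'ee_pos': array([ 0.15142574, -0.60605853,  0.22391285]), 'tool_rot': array([[ 9.70182998e-01,  2.42373380e-01, -3.08214264e-04],
       [ 2.42373571e-01, -9.70182449e-01,  1.03357984e-03],
       [-4.85118292e-05, -1.07746458e-03, -9.99999418e-01]]), 'force': array([ 0.11714048, -0.45537404, -0.67241814]), 'moment': array([-0.01498131,  0.01207526, -0.01654507]), 'opening': 0.0938219150445608}
```

View pics/top0.png

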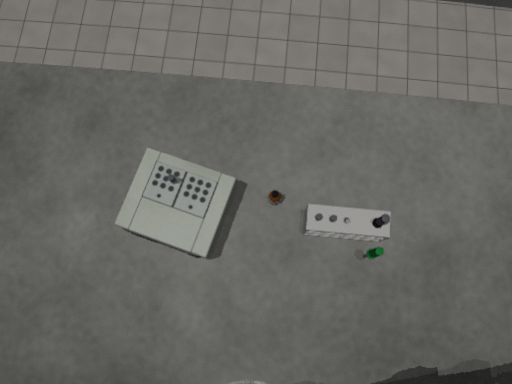

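View pics/side0.png

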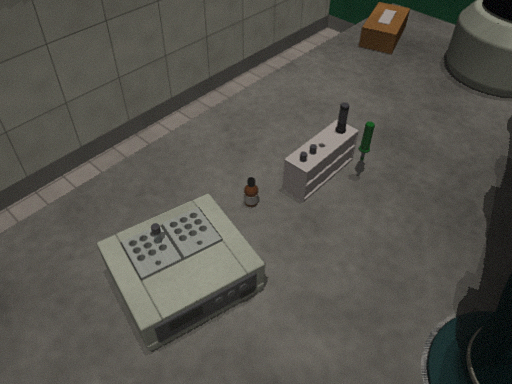

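Top view: heater around (177,203) with thermometer wells near (158,195) and (190,207); rack around (348,222) with the grey probe at about (380,221) and a green lookalike at (375,253); bottle at (275,197). Next, enlarged crops.

```bash
cat > h.py <<'E'
import cv2,numpy as np
from rig import robot
def cam(n):
    c=robot.camera_info(n); K=np.array([[c['fx'],0,c['cx']],[0,c['fy'],c['cy']],[0,0,1.]])
    R=cv2.Rodrigues(c['rvec'])[0]; return K,c['dist'],R,c['tvec']
def ray(n,px):
    K,d,R,t=cam(n); u=cv2.undistortPoints(np.array([[px]],float),K,d)[0,0]
    return -R.T@t, R.T@np.array([u[0],u[1],1.])
def onz(n,px,z):
    o,d=ray(n,px); return o+d*(z-o[2])/d[2]
def cross(pt,ps):
    (a,u),(b,v)=ray("top",pt),ray("side",ps)
    s=np.linalg.lstsq(np.c_[u,-v],b-a,rcond=None)[0]; p,q=a+u*s[0],b+v*s[1]
    return (p+q)/2,np.linalg.norm(p-q)
def proj(n,P):
    K,d,R,t=cam(n); return cv2.projectPoints(np.array([P],float),cv2.Rodrigues(R)[0],t,K,d)[0].reshape(-1,2)[0]
E
python3 - <<'E'
from h import *
t=cv2.imread("pics/top0.png");s=cv2.imread("pics/side0.png")
def crop(im,x,y,w,h,k=4): return cv2.convertScaleAbs(cv2.resize(im[y:y+h,x:x+w],None,fx=k,fy=k,interpolation=cv2.INTER_CUBIC),alpha=1.5)
a=np.vstack([np.hstack([crop(t,140,155,95,70),crop(t,300,195,95,70)]),np.hstack([crop(s,110,205,115,75)[:, :380],crop(s,280,95,95,75)])[:, :760]])
cv2.imwrite("pics/crops.png",a)
g=cv2.cvtColor(t,cv2.COLOR_BGR2GRAY)
for nm,im,(x,y,w,h),th in(("top",t,(140,155,85,65),80),("side",s,(115,205,110,75),85)):
    g=cv2.cvtColor(im,cv2.COLOR_BGR2GRAY)[y:y+h,x:x+w]
    bh=cv2.morphologyEx(cv2.GaussianBlur(g,(0,0),.6),cv2.MORPH_BLACKHAT,np.ones((9,9)))
    n,l,st,_=cv2.connectedComponentsWithStats((bh>28).astype(np.uint8))
    for i in range(1,n):
        if 4<st[i,4]<60:
            m=np.argwhere(l==i); wt=bh[l==i].astype(float); c=(m*wt[:,None]).sum(0)/wt.sum()
            px=(c[1]+x,c[0]+y); print(nm,np.round(px,1),st[i,4],np.round(onz(nm,px,.096)*1e3,1)[:2])
E
```

```text
top [140.8 157.3] 17 [664.6 331.6]
top [177.9 155.6] 15 [677.6 238.9]
top [160.6 168.2] 28 [640.9 277.7]
top [157.5 175.3] 30 [621.9 282.6]
top [191.7 179.1] 28 [620.2 196.6]
top [154.6 182.5] 31 [603.  287.3]
top [199.7 181.9] 29 [614.9 175.7]
top [207.9 184.7] 31 [609.8 154.7]
top [162.6 185.2] 29 [598.  266.5]
top [188.8 186.4] 29 [601.2 201.2]
top [170.5 188.2] 28 [592.4 245.7]
top [196.9 189.2] 32 [595.9 180.5]
top [205.  192.1] 30 [590.7 159.7]
top [186.  193.5] 30 [582.6 205.9]
top [158.5 195.3] 14 [571.8 273. ]
top [194.  196.4] 31 [577.2 185.2]
top [202.2 199.4] 29 [571.8 164.2]
top [190.  206.5] 16 [551.2 191.7]
top [222.9 215.1] 37 [537.6 109.2]
side [174.3 205.7] 15 [653.9 164.8]
side [222.5 207.5] 27 [580.  102.1]
side [202.2 212.1] 13 [600.5 138.2]
side [192.8 215. ] 34 [608.5 155.8]
side [183.  219.5] 37 [613.7 176.7]
side [197.5 221.4] 39 [589.6 160.7]
side [173.  224.1] 37 [618.9 197.6]
side [155.2 224. ] 16 [644.3 221. ]
side [187.6 226.1] 37 [594.6 181.7]
side [202.4 228. ] 39 [570.5 165.4]
side [177.4 230.7] 38 [600.3 202.5]
side [192.3 232.7] 41 [576.1 186.3]
side [115.4 232.9] 5 [682.1 286.8]
side [142.8 237.8] 43 [634.5 258.2]
side [182.1 237.5] 41 [581.3 207.1]
side [132.3 242.7] 40 [639.6 278.8]
side [147.  244.9] 42 [615.5 263.2]
side [199.1 242.3] 19 [549.8 192.9]
side [162.2 247. ] 46 [591.2 246.8]
side [136.3 249.9] 44 [620.7 283.8]
side [151.4 252.1] 44 [596.6 267.8]
side [140.4 257.3] 45 [601.9 288.7]
side [157.6 262.3] 22 [570.6 274.3]
```

View pics/crops.png

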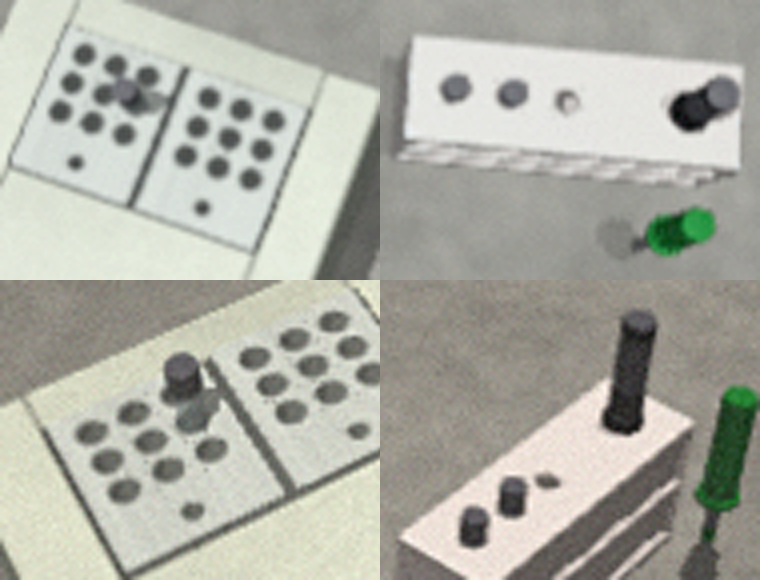

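Crops: the wells measured by both views agree within about 1.5 mm (well_1 ≈ (571,274) mm, well_2 ≈ (550.5,192) mm). The probe's handle top is at top (385.5,219) / side (344.5,105.5), its collar at top (377.5,222.5) / side (341,129.5). Tube_3 and the green decoy are clear.

Run:
```python
from h import *
print(cross((385.2,218.8),(344.3,105.6)),onz("top",(385.2,218.8),.171),onz("side",(344.3,105.6),.171))
print(onz("top",(377.5,222.5),.1),onz("side",(341,129.5),.099))
a,b=onz("top",(319,217.2),.114),onz("top",(333,218.3),.114);print("tubes",a,b)
print("green",cross((380,251),(370,124)))
# dark mask of probe, both views: column extents for handle axis
for n,(x,y,w,h) in(("top",(365,208,30,24)),("side",(330,98,26,38))):
    g=cv2.cvtColor(cv2.imread(f"pics/{n}0.png"),cv2.COLOR_BGR2GRAY)[y:y+h,x:x+w]
    print(n,cv2.minAreaRect(np.argwhere(g<70)[:,::-1].astype(np.float32)+[x,y]) if 0 else (g<70).sum())
    for r in range(0,h,3):
        c=np.flatnonzero(g[r]<75); print(r+y,(c.min()+x,c.max()+x) if len(c) else None)
for y in (-1,1):
  for P in ((.44,-.23),(.571,.2736),(.5505,.1923)):
    for ang in (0,90):
      a=np.radians(ang); R=np.array([[np.cos(a),np.sin(a),0],[np.sin(a),-np.cos(a),0],[0,0,-1]])
      q=robot.ik([*P,.25],R); print(P,ang,None if q is None else np.round(q,2))
  break
```

```text
(array([ 0.55275743, -0.26611808,  0.16677344]), np.float64(0.0014162260165817753)) [ 0.5513046  -0.26524867  0.171     ] [ 0.55042375 -0.26035594  0.171     ]
[ 0.55412522 -0.26657812  0.1       ] [ 0.55068705 -0.26598398  0.099     ]
tubes [ 0.55126471 -0.12205017  0.114     ] [ 0.5517516 -0.1556827  0.114    ]
green (array([ 0.47880569, -0.26020342,  0.156729  ]), np.float64(0.0003892391251781607))
top 96
208 None
211 None
214 None
217 (np.int64(380), np.int64(388))
220 (np.int64(373), np.int64(382))
223 (np.int64(372), np.int64(385))
226 (np.int64(374), np.int64(380))
229 None
side 269
98 None
101 None
104 (np.int64(340), np.int64(348))
107 (np.int64(340), np.int64(348))
110 (np.int64(339), np.int64(348))
113 (np.int64(339), np.int64(347))
116 (np.int64(338), np.int64(347))
119 (np.int64(338), np.int64(346))
122 (np.int64(338), np.int64(346))
125 (np.int64(337), np.int64(345))
128 (np.int64(336), np.int64(345))
131 (np.int64(336), np.int64(344))
134 (np.int64(355), np.int64(355))
(0.44, -0.23) 0 [ 0.66  0.17 -0.27  1.89  0.05  1.09 -1.2 ]
(0.44, -0.23) 90 [ 0.88  0.19 -0.51  1.88  0.11  1.09  0.32]
(0.571, 0.2736) 0 [ 0.17  0.59 -0.97  1.54  0.5   1.28 -2.44]
(0.571, 0.2736) 90 [ 0.16  0.58 -0.95  1.54  0.49  1.27 -0.86]
(0.5505, 0.1923) 0 [ 0.31  0.46 -0.92  1.67  0.39  1.21 -2.28]
(0.5505, 0.1923) 90 [ 0.38  0.52 -1.05  1.67  0.47  1.24 -0.77]
```

```bash
cat >> h.py <<'E'
D=np.array([[0,1,0],[1,0,0],[0,0,-1.]])
def st(tag=""):
    s=robot.get_state(); print(tag,round(s['time'],2),np.round(s['ee_pos']*1e3,1),np.round(s['force'],2),np.round(s['moment'],2),round(s['opening']*1e3,1)); return s
E
python3 - <<'E'
from h import *
robot.gripper_to(.05)
robot.move_ptp([.5525,-.266,.28],D); st("above")
print(robot.move_linear([.5525,-.266,.141],.1,threshold=5)); s=st("down")
if s['ee_pos'][2]<.145:
    robot.gripper_to(.0); st("grip")
    print(robot.move_linear([.5525,-.266,.29],.12,threshold=12)); st("up")
    for n in("top","side"): cv2.imwrite(f"pics/{n}1.png",robot.grab_frame(n)[:,:,::-1])
    t=cv2.imread("pics/top1.png");s=cv2.imread("pics/side1.png")
    f=lambda im,x,y:cv2.convertScaleAbs(cv2.resize(im[y:y+140,x:x+95],None,fx=4,fy=4,interpolation=cv2.INTER_CUBIC),alpha=1.5)
    cv2.imwrite("pics/c1.png",np.hstack([f(t,330,160),f(s,300,30)]))
E
```

```text
above 2.84 [ 551.8 -267.4  279.8] [-0.03  0.03  0.34] [-0.06 -0.05  0.  ] 50.0
False
down 4.38 [ 552.8 -266.1  141.6] [-0.52 -0.18  0.65] [ 0.01 -0.09  0.04] 50.2
grip 4.97 [ 552.5 -266.   141. ] [-0.54 -0.01  0.03] [-0.02 -0.    0.03] 19.5
False
up 6.36 [ 552.3 -265.9  289.2] [-0.64 -0.07 -1.34] [ 0.   -0.06  0.01] 19.9
```

View pics/c1.png

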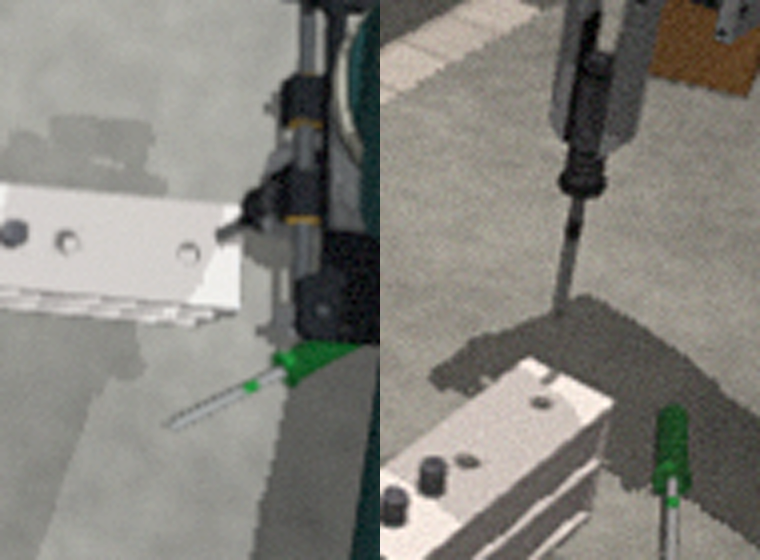

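The probe is gripped (19.5 mm opening) and its stem hangs straight. The green decoy looks to have shifted in the top view (collar now around (402,252)), so I'll look at the full pictures.

Run:
```python
import cv2,numpy as np
from h import *
t=cv2.imread("pics/top1.png");s=cv2.imread("pics/side1.png");s0=cv2.imread("pics/side0.png")
f=lambda im,x,y,w=200,h=150:cv2.convertScaleAbs(cv2.resize(im[y:y+h,x:x+w],None,fx=2,fy=2,interpolation=cv2.INTER_CUBIC),alpha=1.4)
t0=cv2.imread("pics/top0.png")
cv2.imwrite("pics/c2.png",np.vstack([np.hstack([f(t0,300,170),f(t,300,170)]),np.hstack([f(s0,270,60),f(s,270,60)])]))
```

```text
(no output)
```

View pics/c2.png

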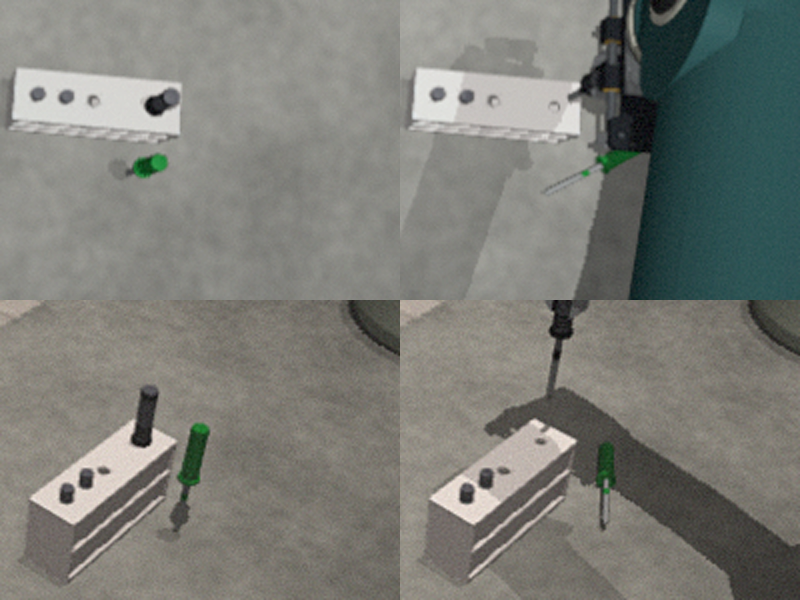

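The green decoy toppled and lies still on the bench beside the rack. It isn't one of the items to leave alone, and nothing was felt. The probe stem is at side (350.5,77)→(345,108), with its tip at top (385.5,219.5). I'll check it against the model, then go above well_1 and look again.

Run:
```python
from h import *
T=np.array([.5523,-.2659,.2892])
for n in("side","top"): print(n,proj(n,T-[0,0,.045]),proj(n,T-[0,0,.130]))
print(cross((385.3,219.7),(345,108)))
W=[.5712,.2736]
for p in([.5525,-.266,.29],):pass
robot.move_linear([*W,.295],.2); st("over")
robot.move_linear([*W,.241],.1,threshold=5); robot.pause(.3); st("hover")
for n in("top","side"): cv2.imwrite(f"pics/{n}3.png",robot.grab_frame(n)[:,:,::-1])
T=robot.get_state()['ee_pos']
px={n:(proj(n,T-[0,0,.130]),proj(n,[*W,.096])) for n in("top","side")};print(px)
f=lambda im,c:cv2.convertScaleAbs(cv2.resize(im[int(c[1])-50:int(c[1])+25,int(c[0])-40:int(c[0])+40],None,fx=5,fy=5,interpolation=cv2.INTER_CUBIC),alpha=1.5)
for n in px: print(n,int(px[n][0][0])-40,int(px[n][0][1])-50)
cv2.imwrite("pics/c3.png",np.hstack([f(cv2.imread(f"pics/{n}3.png"),px[n][0]) for n in("top","side")]))
```

```text
side [350.07919647  76.26600808] [344.21883512 108.51060797]
top [395.38618188 212.6525927 ] [384.03950629 219.2427409 ]
(array([ 0.55171922, -0.26865851,  0.15943028]), np.float64(0.0005649707370600433))
over 9.31 [571.4 273.  295. ] [ 0.18  0.22 -0.36] [-0.04 -0.06 -0.02] 19.5
hover 10.3 [571.3 273.7 241.4] [-0.72  0.1  -1.09] [ 0.03 -0.11  0.05] 19.5
{'top': (array([156.72638687, 194.09391981]), array([158.19035397, 195.47356026])), 'side': (array([156.40476348, 256.90080029]), array([157.70858271, 261.90367541]))}
top 116 144
side 116 206
```

View pics/c3.png

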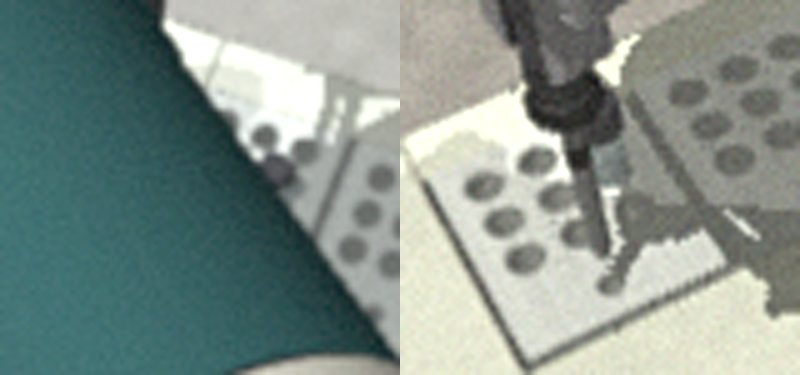

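In the side view the tip is at (156.6,256.4), against a predicted (156.4,256.9), and lines up with the well at about (158,262.5). Descending gently into the mouth.

Run:
```python
from h import *
W=[.5712,.2736]
hit=robot.move_linear([*W,.226-.008],.025,threshold=4); s=st(f"mouth {hit}")
if not hit:
    hit=robot.move_linear([*W,.226-.020],.02,threshold=10); st(f"leaves {hit}")
    hit=robot.move_linear([*W,.226-.030],.02,threshold=8); st(f"30 {hit}")
```

```text
mouth False 11.47 [571.3 273.7 218.2] [-0.47  0.23 -1.16] [-0.03 -0.08  0.01] 19.7
leaves False 12.22 [571.1 273.5 205.8] [ 0.98  0.02 -3.4 ] [-0.1  -0.31 -0.05] 19.4
30 False 12.87 [571.1 273.5 195.6] [ 0.57 -0.85 -3.35] [-0.08 -0.41  0.03] 19.6
```

Run:
```python
from h import *
W=[.5712,.2736]
hit=robot.move_linear([*W,.226-.066],.006,threshold=8.); s=st(f"bottom {hit}"); print("depth",(.226-s['ee_pos'][2])*1e3)
cv2.imwrite("pics/side4.png",robot.grab_frame("side")[:,:,::-1])
im=cv2.imread("pics/side4.png")
cv2.imwrite("pics/c4.png",cv2.convertScaleAbs(cv2.resize(im[205:285,110:210],None,fx=6,fy=6,interpolation=cv2.INTER_CUBIC),alpha=1.4))
```

```text
bottom True 17.41 [571.2 273.6 164. ] [ 0.23 -0.15  5.05] [-0.13 -0.13 -0.01] 19.6
depth 62.01047865928111
```

View pics/c4.png

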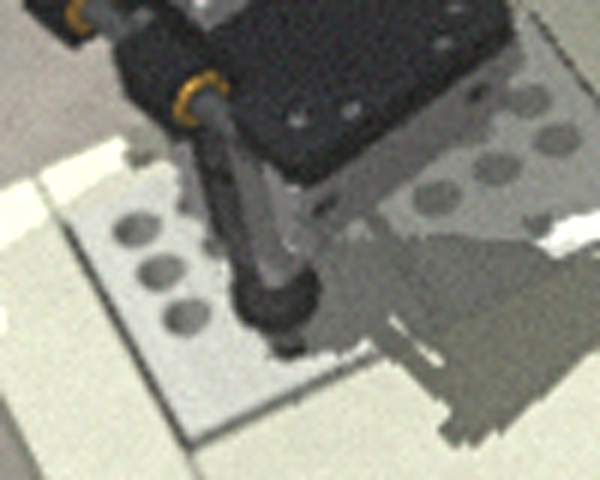

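Stopped at 62.0 mm depth, within the full-depth range, with the collar low over the face and the black band at the mouth. A small extra push will show whether it's the bottom rather than a friction peak.

Run:
```python
from h import *
W=[.5712,.2736]
hit=robot.move_linear([*W,.226-.066],.005,threshold=3.5); s=st(f"push {hit}"); print("depth",(.226-s['ee_pos'][2])*1e3)
```

```text
push True 17.75 [571.3 273.6 163.8] [-0.36  0.14  6.21] [-0.22  0.04 -0.  ] 19.5
depth 62.247251757325515
```

Run:
```python
from h import *
robot.gripper_to(.045); st("open")
s=robot.get_state()['ee_pos']
robot.move_linear([s[0],s[1],.30],.12,threshold=6); st("up")
robot.move_linear([.50,-.05,.33],.2); robot.pause(.3); st("away")
ims={n:robot.grab_frame(n)[:,:,::-1] for n in("top","side")}
for n in ims: cv2.imwrite(f"pics/{n}5.png",ims[n])
f=lambda im,x,y,w,h,k:cv2.convertScaleAbs(cv2.resize(im[y:y+h,x:x+w],None,fx=k,fy=k,interpolation=cv2.INTER_CUBIC),alpha=1.4)
cv2.imwrite("pics/c5.png",np.hstack([f(ims["side"],90,170,100,120,5),f(ims["side"],190,100,150,300,2)[:600]]) )
W=[.5712,.2736]
for z in (.096,.121,.194): print(z,proj("side",[*W,z]),proj("top",[*W,z]))
```

```text
open 18.34 [571.2 273.5 163.5] [-0.63  0.18  0.33] [-0.08 -0.08  0.  ] 44.9
up 19.62 [570.9 273.3 299.2] [-0.83  0.64 -0.16] [ 0.   -0.07 -0.01] 45.1
away 21.74 [500.  -49.7 330. ] [ 0.54 -0.45  0.08] [-0.05 -0.1   0.01] 45.3Traceback (most recent call last):
  File "<stdin>", line 9, in <module>
    return _nx.concatenate(arrs, 1, dtype=dtype, casting=casting)
           ~~~~~~~~~~~~~~~^^^^^^^^^^^^^^^^^^^^^^^^^^^^^^^^^^^^^^^
ValueError: all the input array dimensions except for the concatenation axis must match exactly, but along dimension 0, the array at index 0 has size 600 and the array at index 1 has size 568
```

Run:
```python
from h import *
s=cv2.imread("pics/side5.png")
f=lambda im,x,y,w,h,k:cv2.convertScaleAbs(cv2.resize(im[y:y+h,x:x+w],None,fx=k,fy=k,interpolation=cv2.INTER_CUBIC),alpha=1.4)
cv2.imwrite("pics/c5.png",np.hstack([f(s,110,190,80,100,5),f(s,190,84,160,200,2.5)[:500]]))
W=[.5712,.2736]
for z in (.096,.119,.194): print(z,proj("side",[*W,z]))
```

```text
0.096 [157.70858271 261.90367541]
0.119 [155.7840066 254.2929848]
0.194 [148.9300024  227.03784788]
```

View pics/c5.png

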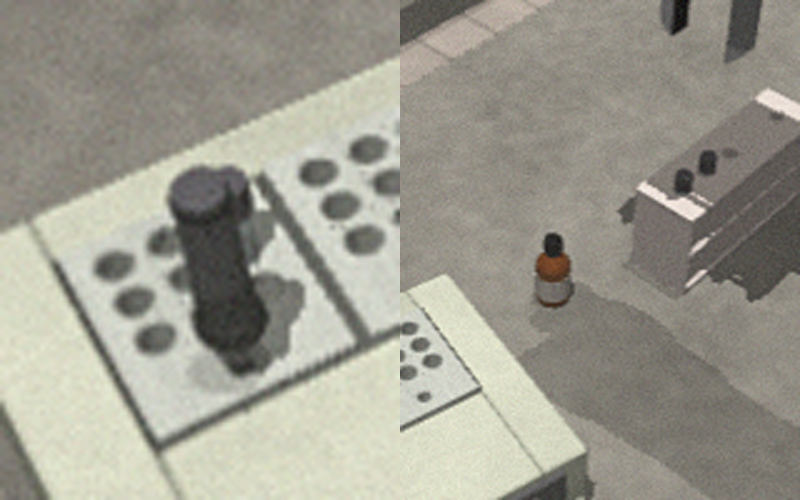

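The thermometer stands upright. Its handle top is at (149.4,228), against (148.9,227) predicted for fully home, and the black band is at the face. Bottle, rack tubes and tube_3 are in place.

```bash
python3 -c "
from rig import robot
robot.sign_off()"
```

```text
the job is handed in; nothing more can be done
```

The thermometer is standing fully home in well_1, and I handed the job in at about 22 s of the 58 s allowed. The other well was not needed.

- **Insertion:** The tip bottomed at about 62 mm, within the 56–64 mm for a clear well; rubber would have stopped it at 40–44 mm. A second light push moved it only 0.2 mm further. The highest wrist force I read was about 6 N, friction included. I only read it after each stop, so the peaks between readings were not seen.
- **Last camera check:** In the side view the handle top was within about 1 px of where it should be when fully home, and the black band was at the block's face. The two rack tubes, tube_3 and the oil bottle looked undisturbed, and the gripper was well clear.
- **What went wrong:** The green lookalike beside the rack fell over at some point between the start and the lift-out. The arm may have brushed it or it may have toppled by itself; no unusual force showed up. It was lying still on the bench beside the rack when last seen, just after the lift-out, and I left it there.

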